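# Set the empty bowl against the scale's stop, tare, add the post

## Task

Weigh the tall wide-footed post at the inspection bench: set the empty steel bowl down gently on the scale's platform, slide it back until it is snug against the stop so that the sprung feeler is pushed in, and let go. Then press the tare key well down and hold it for a second, and only after that stand the post upright in the bowl without dropping it. Do not lean on the scale or shove the stop hard, do not let the bowl fall, and leave everything else on the bench where it is.

Things in the scene. Friction and masses are not known exactly. Their poses are not given: they have to be found in the camera images.
- scale: Grey bench scale, fixed. Base 240 x 170 mm (x, y), its top 40 mm above the table. Origin: underside centre; x points from the tare key end (nearer the robot) to the stop end, y left, z up. More than 15 N between bowl and scale, down or sideways, spoils the load cell
- platform_mid (a point): Point on the scale at x +30, y 0, z 40 mm: under the middle of the flat steel weighing platform, 160 x 150 mm (scale x -50..+110, y -75..+75 mm). The platform's unloaded top lies anywhere from 6 to 22 mm ABOVE this point (levelling screw); the exact height is not given: feel for it or see it. Under load it sinks about 1 mm per 2 N, at most 5 mm
- stop_range (a point): Point on the scale at x +73, y 0, z 40 mm. The stop, an aluminium bar along y (100 mm long, 10 thick, 14 high above the platform), stands across the platform; its flat front face, towards scale -x, was clamped anywhere from 18 mm before to 18 mm beyond this point along x: not given, feel for it or see it. Sprung: gives 1 mm per 4 N, at most 2 mm
- feeler (a joint): Small black feeler in the middle of the stop's front face, 16 mm wide, 2.5 to 9.5 mm above the platform. 0: free, 5 mm proud of the face; 0.005 (m): bowl touches the face. Moves along scale +x; spring under 0.4 N, cannot push the standing bowl away. Counts as pushed in above 0.003. The bowl's centre must be within 18 mm of the scale's middle line (y)
- tare (a joint): Travel of the tare key: 0 when free, 0.008 (m) on its hard stop, moves straight down, springs back; 5 to 6 N is enough, 7 N puts it on the hard stop (keep below 20 N). It counts as down beyond 0.004
- tare_top (a point): Centre of the top of the tare key when free: a round grey key 26 mm across in a black housing on the scale's base, at scale x -90 mm, y -30 mm
- bowl: Empty round low steel bowl, loose: straight upright wall, 64 mm outside diameter, 28 mm high, wall 3 mm, floor 4 mm, about 0.2 kg. Origin: centre of its underside; z up. Can be gripped across the outside from above
- post: The post to weigh: brass, 60 mm tall, foot 24 mm across and 12 mm high, above it a straight shaft 16 mm across; 0.05 to 0.1 kg, stands upright loose on the table. Origin: centre of its underside; z up
- short_post: Bystander: plain brass cylinder, 22 mm across, 36 mm high, loose. Origin: underside centre
- cone_post: Bystander: brass cone-topped post, foot 28 mm across, 40 mm high, loose. Origin: underside centre
- jar: Bystander: clear closed jar, 50 mm across, 55 mm high, loose. Origin: underside centre
- tweezers: Bystander: steel tweezers lying flat, 120 mm long, 5 mm high
Not all that is in view belongs to the job. What is shaped like the post but green or red is not meant.

How it is judged:
By the outcome, as a careful person would: the job done as asked, in the order asked, and still so for the second after the job is handed in, with the robot touching nothing.
It also fails if it takes over 72 s, if anything falls off the work surface, if the arm or the gripper's body presses on something with over 40 N, if the wrist force passes 120 N, or if a joint passes its speed limit or range.

## Robot

A 6-joint arm with a two-finger parallel gripper is mounted at the origin on the work surface. World frame = base frame: x ahead of the robot, y to its left, z up, the work surface at z = 0. Lengths are in m, angles in rad, forces in N, time in s.
With the tool pointing down it reaches from about 0.425 to 1.125 m from the base axis. Payload 14.9 kg.
Tool frame: the origin (TCP) lies on the centre line of the jaws, within the pads' length; the fingertips stand 19 mm ahead of it and the grasp point (between the pads) is the TCP; x points along the fingers, z is the direction in which the jaws open and shut, and the axes are right-handed (so a half turn about x gives the same grasp; the last joint's range is limited). The gripper opens to 91 mm and grips with 3 to 60 N. Pads are 32 mm wide; open, the fingers measure 118 mm over their backs; the gripper's body (76 mm by 178 mm) begins 60 mm behind the grasp point.
Start: joints at [-1.314, 0.379, 1.734, -0, 1.028, -0.033], TCP at [0.2, -0.671, 0.233] pointing down, gripper open.
Joint ranges: [-2.77, 2.77], [-0.74, 2.19], [0, 2.66], [-1.06, 4.2], [0.31, 2.87], [-3.08, 3.08]. Speed limits (rad/s): [1.89, 1.89, 2.39, 3.14, 3.14, 3.14].

## Interface

Orientations are given as a rotation vector (axis times angle).
In Python, from bench import sense, get_image, sign_off, recognise, outline_of, place_of gives the robot as it stands.
- The arm moves only by the tool servo_tool, never from a script. Its argument "steps" is a list of rows, each a list of 3 entries, a list of its own where there are three numbers: the shift along the tool's x, y, z in cm, then the turn, a rotation vector about the tool's x, y, z in rad, then the opening in per cent of the stroke, from 0 (shut) to 100 (fully open). A call has 1 to 20 rows; each row is the pose to reach, as a shift and turn from the pose commanded when the call began, along the tool's axes at that moment; what a row does not reach only later rows make up. A row lasts 1/10 s, in which the tool goes at most 50 mm and 8.59 degrees, less where a joint would pass 70% of its speed; a pose out of reach is approached as far as the arm can. A call with a gripper value outside its range is refused whole. The fingers move at their own pace and stop on an object; "newtons" is the grip in N (left out, the last holds). Time passes only in rows, so rows that repeat a pose let the fingers close. It gives the time, the measured TCP pose, the force and the opening at its end, in the units of the state.
- sense(): the state, without advancing time (a new reading comes with each control period).
- get_image(name): name is "scene" or "side" or "wrist"; returns a dict with "image" (480x640x3 uint8, red, green, blue), "intrinsics" (3x3 intrinsics, pixels), "R" (3x3) and "t" (3): a world point X has camera coordinates R X + t. Camera axes: x right, y down, z forward; pixel columns grow to the right and rows downward; lengths in m; the calibration is good to about 2 mm. The wrist camera is an equidistant fisheye: a pixel r from the principal point sees the ray r / f radians off the axis. A picture is of the moment at which its call begins. There is no depth.
- sign_off(): hands the job in, once; it reports no verdict.
Trained networks look in a picture, given as the dict that the camera call returned (one of the last four; its "shot" number tells which), for a name from the list of things; names that differ only in an ending like _2 or _b are one class to them, and where a whole thing is asked for, a point or a joint stands for the part that bears it (a point fixed in the world has none). Each returns a list of dicts, best first, with "conf" (0 to 1); they miss things now and then, are a little off and sometimes report something else, mostly with a low value. They report only what shows in the picture. A call takes as long as a camera call. They do not tell look-alikes from the thing itself.
- recognise(picture, query): "rect" ([centre column, centre row, width, height] as shares, 0 to 1, of the picture: columns of its width, rows of its height, round what is visible of it).
- outline_of(picture, query): "region" (480x640 bool, what is visible of it) and "rect" ([centre column, centre row, width, height] as shares, 0 to 1, of the picture: columns of its width, rows of its height, round what is visible of it).
- place_of(picture, query): "xy" ([column, row] as shares, 0 to 1, of the picture: columns of its width, rows of its height: a listed point, or the origin of a listed thing).
The state is a dict: "t": time; "joints": joint angles; "qvel": joint speeds; "effort": joint torques, N m; "ee_pos": TCP position; "eef_rot": TCP orientation; "ft_force": force on the tool from outside, world axes, zero at the start; "ft_torque": the same for the moment, N m; "opening": finger opening in m.
Only numpy, scipy, OpenCV 4.12 (cv2) and the standard library are available. Lean on these libraries where they do the work, as an engineer would, in place of code of your own. Each camera call takes 0.05 s, during which the arm holds its last target.

## Working session

There is one attempt and no reset: what is moved stays moved. The work goes in short steps, Python scripts to look and compute and a tool call to move; the robot and the scene stay as the last step left them, time stands still between calls to the robot, and variables do not carry over. Pictures are saved under pics/ and viewed, and the job is handed in when it is done.

Besides the shell and the picture viewer there is one more tool, called by a JSON object that holds its "api" and its "payload", one argument or row to a line. servo_tool: Moves the arm, as the interface text tells. Its arguments: {"type":"object","properties":{"steps":{"type":"array"},"newtons":{"type":"number"}},"required":["steps"]}

```bash
mkdir -p pics; ls
cat > h.py <<'E'
import numpy as np, cv2
from bench import sense, get_image, recognise, outline_of, place_of
def save(p,name,crop=None,scale=1):
    im=p["image"][:,:,::-1].copy()
    if crop: im=im[crop[1]:crop[3],crop[0]:crop[2]]
    if scale!=1: im=cv2.resize(im,None,fx=scale,fy=scale,interpolation=cv2.INTER_CUBIC)
    cv2.imwrite("pics/"+name,im)
def ray(p,u,v,fish=False):
    K=np.array(p["intrinsics"]);R=np.array(p["R"]);t=np.array(p["t"])
    x=(u-K[0,2])/K[0,0];y=(v-K[1,2])/K[1,1]
    if fish:
        th=np.hypot(x,y);s=np.sin(th)/th if th>1e-9 else 1
        d=np.array([x*s,y*s,np.cos(th)])
    else: d=np.array([x,y,1.])
    return -R.T@t, R.T@d/np.linalg.norm(d)
def onz(p,u,v,z,fish=False):
    c,d=ray(p,u,v,fish); return c+d*(z-c[2])/d[2]
def proj(p,X,fish=False):
    K=np.array(p["intrinsics"]);c=np.array(p["R"])@np.array(X)+np.array(p["t"])
    if fish:
        r=np.hypot(c[0],c[1]);th=np.arctan2(r,c[2]);x,y=c[0]/r*th,c[1]/r*th
    else: x,y=c[0]/c[2],c[1]/c[2]
    return np.array([K[0,0]*x+K[0,2],K[1,1]*y+K[1,2]])
def tri(r):
    A=np.zeros((3,3));b=np.zeros(3)
    for c,d in r:
        M=np.eye(3)-np.outer(d,d);A+=M;b+=M@c
    X=np.linalg.solve(A,b)
    return X,[np.linalg.norm((np.eye(3)-np.outer(d,d))@(X-c)) for c,d in r]
E
python3 - <<'E'
from h import *
np.set_printoptions(precision=4,suppress=True)
s=sense();print(s)
for n in ["scene","side","wrist"]:
    p=get_image(n);save(p,n+"0.png")
    print(n,np.array(p["intrinsics"]).tolist(),"cam",-np.array(p["R"]).T@p["t"],"fwd",np.array(p["R"])[2])
    for q in ["scale","bowl","post","short_post","cone_post","jar","tweezers"]:
        print(q,[(round(d["conf"],2),np.round(np.array(d["xy"])*[640,480],1).tolist()) for d in place_of(p,q)[:4]])
    for q in ["platform_mid","stop_range","tare_top"]:
        print(q,[(round(d["conf"],2),np.round(np.array(d["xy"])*[640,480],1).tolist()) for d in place_of(p,q)[:4]])
E
```

```text
pics
{'t': 0.0, 'joints': array([-1.3143,  0.3794,  1.7348, -0.    ,  1.0285, -0.0333]), 'qvel': array([ 0.0003,  0.0009, -0.0006, -0.0007, -0.0014,  0.0006]), 'effort': array([  0.0019, -76.3737, -43.4375,   0.0651,   0.0424,  -0.0001]), 'ee_pos': array([ 0.2   , -0.6705,  0.2323]), 'eef_rot': array([ 0.9937,  1.3334, -0.9926]), 'ft_force': array([ 1.5103,  0.4118, -0.3226]), 'ft_torque': array([ 0.0446,  0.0129, -0.0636]), 'opening': 0.0911935999005201}
scene [[460.1552939177828, 0.0, 312.8719818714656], [0.0, 460.1552939177828, 234.98406576886], [0.0, 0.0, 1.0]] cam [ 1.061  -0.6153  0.8122] fwd [-0.5117  0.504  -0.6958]
scale [(0.81, [348.6, 251.2])]
bowl [(0.82, [424.3, 206.5]), (0.44, [252.2, 359.4])]
post [(0.74, [227.5, 319.5]), (0.65, [177.4, 309.1]), (0.65, [201.8, 298.1]), (0.58, [166.7, 355.0])]
short_post [(0.53, [277.5, 307.1])]
cone_post [(0.65, [235.8, 277.3])]
jar [(0.7, [375.0, 181.0])]
tweezers [(0.67, [252.5, 358.9])]
platform_mid [(0.56, [356.9, 247.4]), (0.36, [350.7, 251.6])]
stop_range []
tare_top [(0.39, [307.8, 226.9]), (0.18, [374.5, 252.6])]
side [[484.448
[... 175 characters left out ...]
6.5, 285.0])]
bowl [(0.65, [255.3, 376.9])]
post [(0.66, [366.9, 201.9]), (0.48, [364.8, 188.2]), (0.43, [376.3, 215.2]), (0.41, [387.3, 202.3])]
short_post [(0.58, [328.4, 227.5])]
cone_post [(0.56, [372.7, 228.2])]
jar [(0.66, [332.4, 381.2])]
tweezers [(0.53, [313.3, 204.7])]
platform_mid [(0.6, [290.8, 271.9]), (0.33, [254.5, 378.6])]
stop_range [(0.82, [270.4, 271.7])]
tare_top [(0.46, [341.2, 254.4])]
wrist [[371.64829954431775, 0.0, 311.2632764527576], [0.0, 371.64829954431775, 236.01958472930954], [0.0, 0.0, 1.0]] cam [ 0.2802 -0.6476  0.3849] fwd [-0.2799 -0.0847 -0.9563]
scale []
bowl []
post []
short_post []
cone_post []
jar []
tweezers []
platform_mid []
stop_range []
tare_top []
```

View pics/scene0.png

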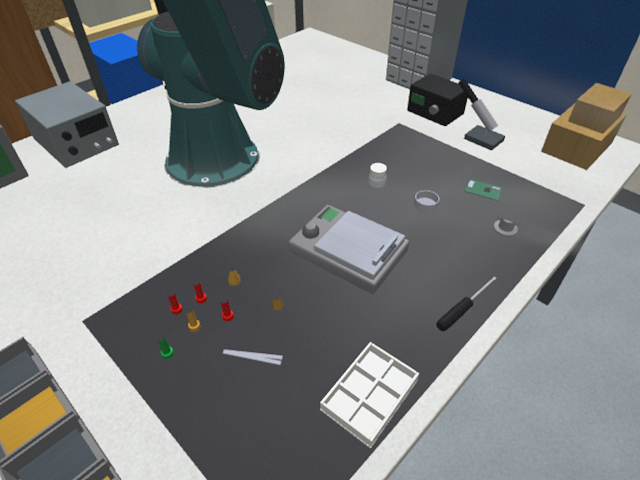

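View pics/side0.png

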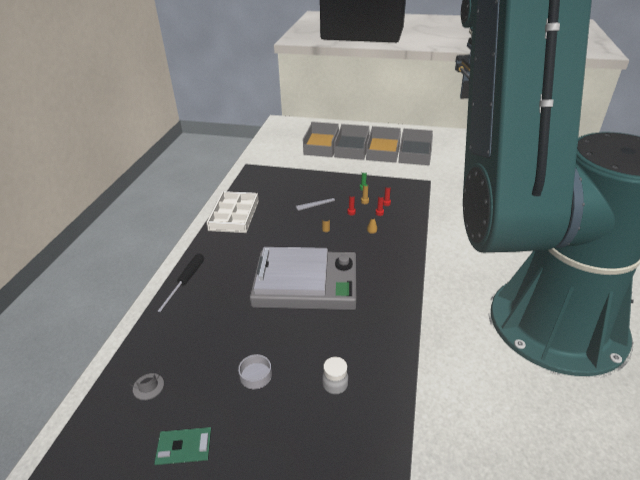

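Run:
```python
import cv2
a=cv2.imread("pics/scene0.png");cv2.imwrite("pics/s_crop.png",cv2.resize(a[230:400,140:320],None,fx=4,fy=3.5,interpolation=2)[:600,:720])
cv2.imwrite("pics/s_scale.png",cv2.resize(a[160:300,270:460],None,fx=4,fy=4,interpolation=2))
b=cv2.imread("pics/side0.png");cv2.imwrite("pics/d_scale.png",cv2.resize(b[170:320,200:400],None,fx=4,fy=4,interpolation=2))
```

```text
(no output)
```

View pics/s_crop.png

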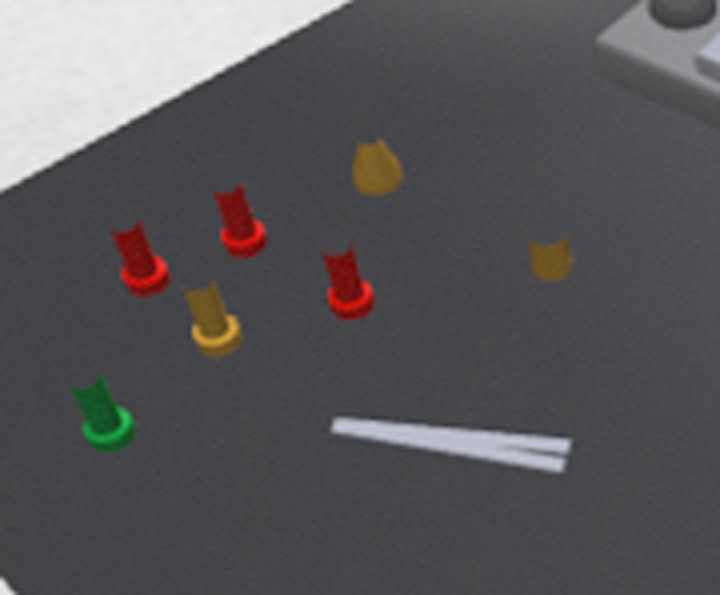

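View pics/s_scale.png

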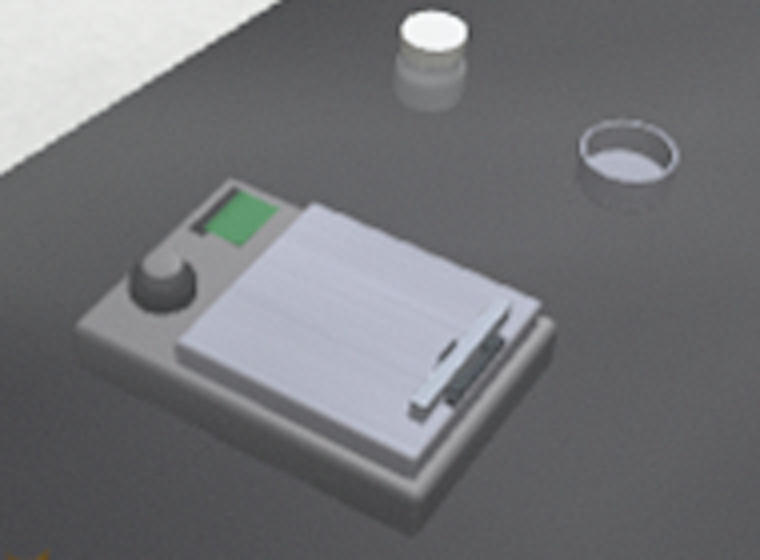

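View pics/d_scale.png

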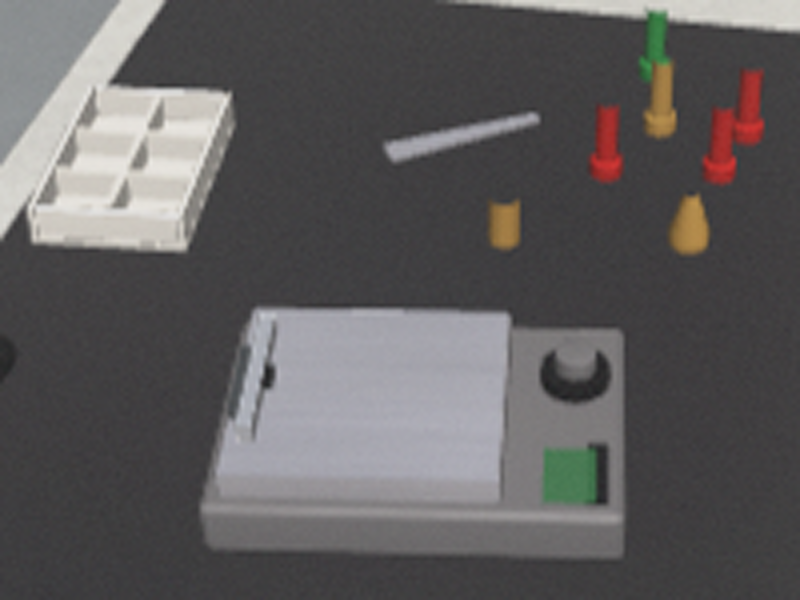

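The wanted post could be confused with several others in the scene view: brass (193,320), red (175,304), red (200,293), red (227,311) and green (166,348). The cone at (235,277) and plain cylinder at (278,305) are different shapes. By the description it is the brass one with the wide foot, at scene (193,320) and side (365,200). The close crop confirms this.

Next I'll measure the bowl, the post and the scale.

```bash
cat > meas.py <<'E'
from h import *
from scipy.optimize import least_squares
np.set_printoptions(precision=4,suppress=True)
ps={n:get_image(n) for n in ["scene","side"]}
print(sense()["t"])
import pickle;pickle.dump(ps,open("ps.pkl","wb"))
def cyl(c,segs):
    a=np.linspace(0,2*np.pi,60,endpoint=False);L=[]
    for r,z0,z1 in segs:
        for z in (z0,z1): L.append(np.c_[c[0]+r*np.cos(a),c[1]+r*np.sin(a),np.full(60,c[2]+z)])
    return np.vstack(L)
def bbox(p,P):
    q=np.array([proj(p,x) for x in P]);return np.r_[q.min(0),q.max(0)]
def fit(q,segs,near,guess):
    obs={}
    for n,p in ps.items():
        best=None
        for d in outline_of(p,q):
            ys,xs=np.nonzero(d["region"])
            if len(xs)==0: continue
            b=np.array([xs.min(),ys.min(),xs.max()+1,ys.max()+1],float)
            dist=np.hypot(*((b[:2]+b[2:])/2-near[n]))
            if dist<12 and (best is None or dist<best[0]): best=(dist,b,d["conf"])
        if best is None: print(q,n,"none");continue
        obs[n]=best[1]-0.5;print(q,n,best[1],round(best[2],2))
    f=lambda x:np.concatenate([bbox(ps[n],cyl([x[0],x[1],0],segs))-obs[n] for n in obs])
    r=least_squares(f,guess);print(q,r.x,"res",r.fun)
fit("bowl",[(.032,0,.028)],{"scene":(427,199),"side":(255,371)},onz(ps["scene"],425,206,0)[:2])
fit("post",[(.012,0,.012),(.008,.012,.060)],{"scene":(193,320),"side":(365,195)},onz(ps["scene"],193,327,0)[:2])
# scale
T={"scene":{(-120,-85,40):(289.5,241.2),(-120,85,40):(328,204.5),(120,-85,40):(373.8,286.2),(120,85,40):(408.2,241.2)},
"side":{(120,85,40):(250.8,296.8),(-120,85,40):(355.8,296.8),(-120,-85,40):(355.5,252.5)}}
def f(x):
    c,s=np.cos(x[2]),np.sin(x[2]);o=[]
    for n in T:
        for (a,b,z),uv in T[n].items():
            o.append(proj(ps[n],[x[0]+(c*a-s*b)/1e3,x[1]+(s*a+c*b)/1e3,z/1e3])-uv)
    return np.concatenate(o)
r=least_squares(f,[*onz(ps["scene"],348,250,0)[:2],0.3]);print("scale",r.x,"res",r.fun.round(1))
E
python3 meas.py
```

```text
1.75
bowl scene [414. 190. 439. 212.] 0.63
bowl side [239. 355. 272. 389.] 0.97
bowl [0.6016 0.264 ] res [-0.7402  0.2085  0.1704  1.5969 -0.5088 -0.4194  0.6086  1.4082]
post scene [186. 311. 200. 331.] 0.43
post side [361. 185. 370. 204.] 0.45
post [ 0.4795 -0.3999] res [-1.1188 -3.2838  0.4574  1.9048 -0.4011 -1.4601 -1.1789  0.4595]
scale [ 0.5676 -0.0125  0.1584] res [-3.3  0.2 -1.6 -1.2  0.2 -0.3  1.8 -0.9 -2.7 -0.5  0.   2.3 -0.  -1.8]
```

```bash
cat > ov.py <<'E'
from h import *
import pickle
from scipy.spatial.transform import Rotation as Ro
np.set_printoptions(precision=3,suppress=True)
ps=pickle.load(open("ps.pkl","rb"))
x=[0.5676,-0.0125,0.1584]
def S(a,b,z,x=x):
    c,s=np.cos(x[2]),np.sin(x[2]);return [x[0]+(c*a-s*b)/1e3,x[1]+(s*a+c*b)/1e3,z/1e3]
if __name__=="__main__":
    for n,(x0,y0) in {"scene":(270,160),"side":(200,180)}.items():
        im=cv2.resize(ps[n]["image"][y0:y0+145,x0:x0+195,::-1],None,fx=4,fy=4,interpolation=2)
        for z,w,l,c,col in [(0,120,85,0,(0,255,255)),(40,120,85,0,(0,0,255)),(54,80,75,30,(0,255,0))]:
            P=np.array([(proj(ps[n],S(c+a*w,b*l,z))-[x0,y0]+.5)*4 for a,b in [(1,1),(1,-1),(-1,-1),(-1,1)]])
            cv2.polylines(im,[P.round().astype(int)],True,col,1)
        cv2.imwrite(f"pics/ov_{n}.png",im)
    R=Ro.from_rotvec(sense()["eef_rot"]).as_matrix();print(R)
E
python3 ov.py
```

```text
[[ 0.     0.958  0.286]
 [ 0.     0.286 -0.958]
 [-1.     0.    -0.   ]]
```

View pics/ov_scene.png

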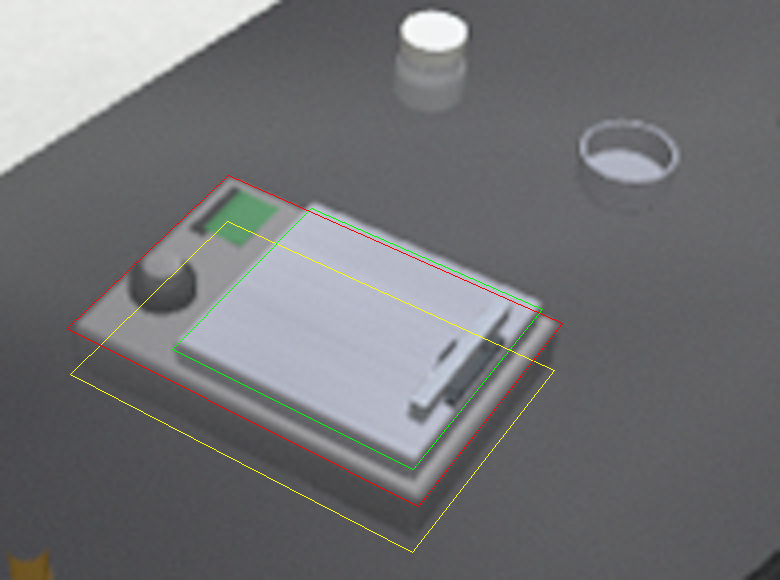

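View pics/ov_side.png

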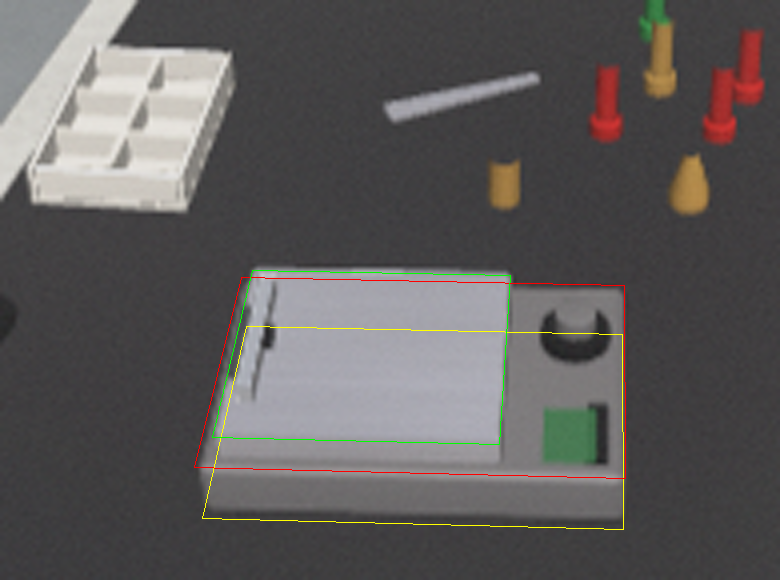

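{"api": "servo_tool", "payload": {
  "steps": [
    [[0,51.5,-53.5],[0.13,0,0],100],
    [[0,51.5,-53.5],[0.13,0,0],100],
    [[0,51.5,-53.5],[0.13,0,0],100],
    [[0,51.5,-53.5],[0.13,0,0],100],
    [[0,51.5,-53.5],[0.13,0,0],100],
    [[0,51.5,-53.5],[0.13,0,0],100],
    [[0,51.5,-53.5],[0.13,0,0],100],
    [[0,51.5,-53.5],[0.13,0,0],100],
    [[0,51.5,-53.5],[0.13,0,0],100],
    [[0,51.5,-53.5],[0.13,0,0],100],
    [[0,51.5,-53.5],[0.13,0,0],100],
    [[0,51.5,-53.5],[0.13,0,0],100],
    [[0,51.5,-53.5],[0.13,0,0],100],
    [[0,51.5,-53.5],[0.13,0,0],100],
    [[0,51.5,-53.5],[0.13,0,0],100],
    [[0,51.5,-53.5],[0.13,0,0],100],
    [[0,51.5,-53.5],[0.13,0,0],100],
    [[0,51.5,-53.5],[0.13,0,0],100],
    [[0,51.5,-53.5],[0.13,0,0],100],
    [[0,51.5,-53.5],[0.13,0,0],100]
  ]
}}

```text
t: 3.95
ee_pos: [0.5404, -0.0119, 0.233]
eef_rot: [1.092, 1.28, -1.092]
ft_force: [0.1, 0.4, 0.4]
opening: 0.0911
```

Run:
```python
from h import *
import pickle
p=get_image("wrist");pickle.dump(p,open("w1.pkl","wb"));save(p,"w1.png")
s=sense();print(s["t"],s["ee_pos"],s["eef_rot"],s["ft_force"], -np.array(p["R"]).T@p["t"])
```

```text
4.0 [ 0.54046972 -0.01171648  0.23301789] [ 1.09159919  1.27993939 -1.09152326] [-0.14457276  0.42498566  0.50973292] [0.62297754 0.0007516  0.38494768]
```

View pics/w1.png

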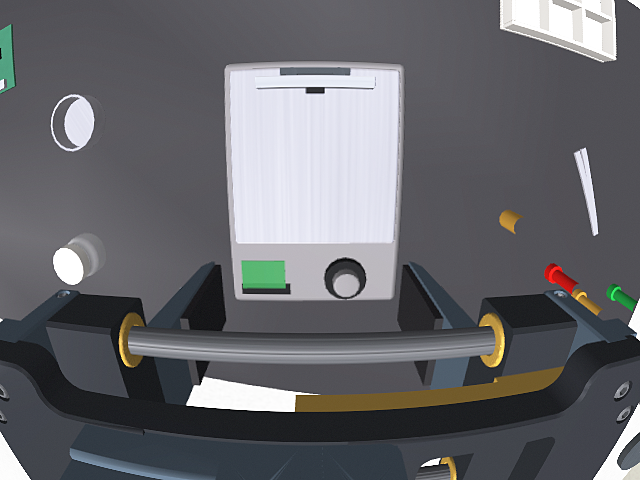

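The wrist view from above shows the whole scale, with the stop at (315,83), the feeler at (315,90), the tare key at (346,283) and the bowl at (73,123). I'll enlarge it to measure edges.

Run:
```python
import cv2
a=cv2.imread("pics/w1.png")
cv2.imwrite("pics/w1_top.png",cv2.resize(a[50:200,215:415],None,fx=4,fy=4,interpolation=2))
cv2.imwrite("pics/w1_bot.png",cv2.resize(a[170:310,215:415],None,fx=4,fy=4,interpolation=2))
cv2.imwrite("pics/w1_bowl.png",cv2.resize(a[80:170,30:130],None,fx=5,fy=5,interpolation=2))
```

```text
(no output)
```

View pics/w1_top.png

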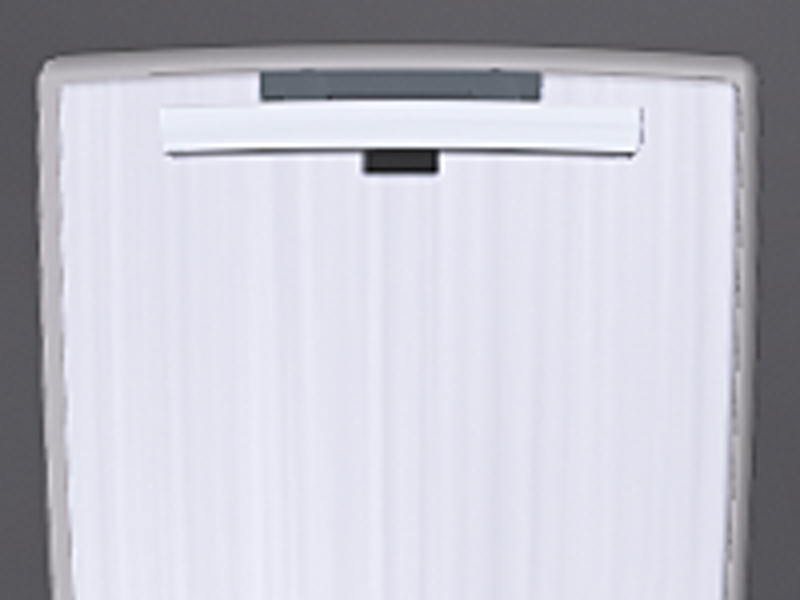

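View pics/w1_bot.png

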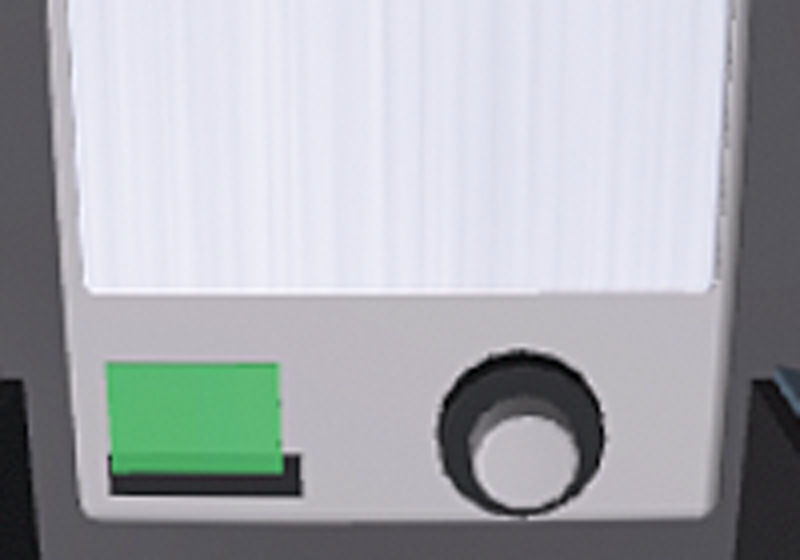

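View pics/w1_bowl.png

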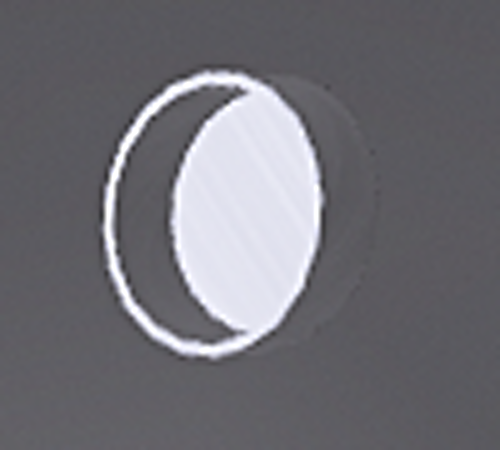

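```bash
cat > fit2.py <<'E'
from h import *
import pickle
from scipy.optimize import least_squares
np.set_printoptions(precision=4,suppress=True)
p=pickle.load(open("w1.pkl","rb"))
def px(cx,cy,o): return (o[0]+(cx+.5)/4-.5,o[1]+(cy+.5)/4-.5)
T=(215,50);B=(215,170)
base=[(0,-120,[px(150,520,B),px(350,521,B),px(640,518,B)]),(0,120,[px(250,49,T),px(400,46,T),px(550,49,T)]),
 (1,85,[px(54,200,B),px(69,400,B),px(42,200,T)]),(1,-85,[px(740,200,B),px(724,400,B),px(755,200,T),px(752,400,T)])]
plat=[(0,-50,[px(200,294,B),px(400,294,B),px(600,291,B)]),(0,110,[px(160,73,T),px(640,76,T)]),
 (1,75,[px(80,200,B),px(60,200,T),px(66,400,T)]),(1,-75,[px(720,200,B),px(736,200,T),px(730,400,T)])]
def sc(X,x):
    c,s=np.cos(x[2]),np.sin(x[2]);d=X[:2]-x[:2];return np.array([c*d[0]+s*d[1],-s*d[0]+c*d[1]])*1e3
def f(x):
    o=[]
    for L,z in ((base,.040),(plat,x[3])):
        for k,v,P in L:
            for uv in P: o.append(sc(onz(p,*uv,z,True),x)[k]-v)
    return o
r=least_squares(f,[.5676,-.0125,.158,.054],x_scale=[.01,.01,.1,.01]);x=r.x;print(x,np.round(r.fun,1))
for name,uv,dz in [("stopfront top",px(400,152,T),.014),("stopL",px(170,156,T),.014),("stopR",px(630,154,T),.014),("stopback",px(400,102,T),.014),("feeler tip",px(400,173,T),.0095),("feelL",px(363,160,T),.0095),("feelR",px(438,160,T),.0095),("stopendL",px(161,130,T),.014),("stopendR",px(640,130,T),.014)]:
    print(name,sc(onz(p,*uv,x[3]+dz,True),x))
# key: known xy (-90,-30), dia 26
for z in (.05,.055,.06,.065,.07,.075,.08):
    a=sc(onz(p,*px(526,464,B),z,True),x);l=sc(onz(p,*px(470,464,B),z,True),x);rr=sc(onz(p,*px(581,464,B),z,True),x);print(z,a,"w",l[1]-rr[1])
h=sc(onz(p,*px(522,435,B),.04,True),x);print("housing c",h)
# bowl rim outer
def bp(cx,cy): return (30+(cx+.5)/5-.5,80+(cy+.5)/5-.5)
pts=[bp(105,215),bp(215,70),bp(205,357),bp(322,200),bp(130,130),bp(140,310)]
W=np.array([onz(p,*u,.028,True)[:2] for u in pts])
r=least_squares(lambda c:np.hypot(*(W-c[:2]).T)-c[2],[.6,.26,.032]);print("bowl",r.x,r.fun*1e3)
E
python3 fit2.py
```

```text
[ 0.567  -0.0114  0.1588  0.0546] [ 2.5  2.7  2.8 -2.4 -2.1 -2.2 -1.3 -1.6 -2.7  1.4  1.7  2.1  1.7 -0.7
 -0.7 -0.1  0.3 -0.1 -1.  -0.2 -0.6 -0.1  0.1  0.5]
stopfront top [89.8382 -0.1866]
stopL [89.8878 48.0271]
stopR [ 90.4809 -48.5516]
stopback [100.6346  -0.1947]
feeler tip [85.7276 -0.2308]
feelL [88.5713  7.5865]
feelR [88.598 -8.267]
stopendL [95.6055 49.9141]
stopendR [ 95.7948 -50.675 ]
0.05 [-96.6151 -31.8153] w 27.708113195912663
0.055 [-94.319  -31.2938] w 27.294494668231412
0.06 [-92.0229 -30.7723] w 26.880876140550168
0.065 [-89.7268 -30.2508] w 26.467257612868888
0.07 [-87.4308 -29.7292] w 26.05363908518766
0.075 [-85.1347 -29.2077] w 25.640020557506407
0.08 [-82.8386 -28.6862] w 25.226402029825167
housing c [-93.0969 -31.5649]
bowl [0.6032 0.2622 0.0314] [ 0.5574 -0.0103  1.0439 -0.2927  0.0946 -1.3929]
```

{"api": "servo_tool", "payload": {
  "steps": [
    [[0,10.5,-26],[0,0,0],100],
    [[0,10.5,-26],[0,0,0],100],
    [[0,10.5,-26],[0,0,0],100],
    [[0,10.5,-26],[0,0,0],100],
    [[0,10.5,-26],[0,0,0],100],
    [[0,10.5,-26],[0,0,0],100],
    [[0,10.5,-26],[0,0,0],100],
    [[4,10.5,-26],[0,0,0],100],
    [[8,10.5,-26],[0,0,0],100],
    [[11,10.5,-26],[0,0,0],100],
    [[13,10.5,-26],[0,0,0],100],
    [[13,10.5,-26],[0,0,0],100]
  ]
}}

```text
t: 5.2
ee_pos: [0.6013, 0.2606, 0.1002]
eef_rot: [1.088, 1.282, -1.095]
ft_force: [0.2, -0.2, 0.4]
opening: 0.0909
```

Run:
```python
from h import *
p=get_image("wrist");save(p,"w2.png")
s=sense();print(s["t"],s["ee_pos"],s["eef_rot"],s["ft_force"])
```

```text
5.25 [0.60235622 0.26121682 0.10211937] [ 1.08969457  1.28128296 -1.09330336] [ 0.48326487 -0.05775737  1.41670627]
```

View pics/w2.png

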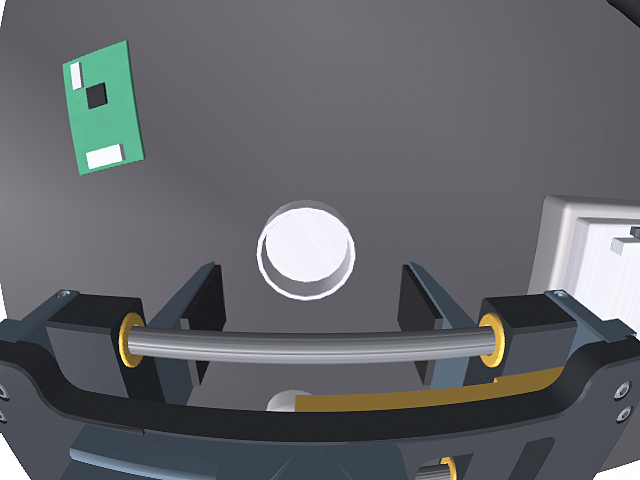

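Run:
```python
from h import *
p=get_image("wrist")
s=sense();print(s["t"],s["ee_pos"])
P=[onz(p,*u,.028,True) for u in [(257,253),(355.5,253),(306,300.5),(306,205)]]
print(np.round(P,4));jar=onz(p,290,392,.055,True);print(jar)
d=(P[0]+P[1])/2;print((P[0][:2]+P[1][:2])/2,(P[2][:2]+P[3][:2])/2)
```

```text
5.3 [0.60319752 0.26171603 0.10346896]
[[0.5997 0.2956 0.028 ]
 [0.6098 0.2324 0.028 ]
 [0.5708 0.2589 0.028 ]
 [0.636  0.269  0.028 ]]
[0.51116    0.26064866 0.055     ]
[0.60472796 0.26398348] [0.60343616 0.26391609]
```

{"api": "servo_tool", "payload": {
  "newtons": 12,
  "steps": [
    [[4,0.1,-0.2],[0,0,0],100],
    [[6.5,0.1,-0.2],[0,0,0],100],
    [[7.6,0.1,-0.2],[0,0,0],100],
    [[7.6,0.1,-0.2],[0,0,0],60],
    [[7.6,0.1,-0.2],[0,0,0],60],
    [[7.6,0.1,-0.2],[0,0,0],60],
    [[7.6,0.1,-0.2],[0,0,0],60],
    [[7.6,0.1,-0.2],[0,0,0],60],
    [[7.6,0.1,-0.2],[0,0,0],60]
  ]
}}

```text
t: 6.2
ee_pos: [0.6044, 0.2648, 0.0283]
eef_rot: [1.092, 1.28, -1.089]
ft_force: [-1.2, -1.4, 9.6]
opening: 0.0625
```

{"api": "servo_tool", "payload": {
  "steps": [
    [[-4,0,0],[0,0,0],60],
    [[-9,0,0],[0,0,0],60],
    [[-13,0,0],[0,0,0],60],
    [[-13,0,5],[0,0,0],60],
    [[-13,-1,9],[0,0,0],60],
    [[-13,-2,13],[0,0,0],60],
    [[-13,-3,17],[0,0,0],60],
    [[-13,-4,21],[0,0,0],60],
    [[-13,-4,24],[0,0,0],60],
    [[-13,-4,26],[0,0,0],60],
    [[-13,-4,26.7],[0,0,0],60],
    [[-13,-4,26.7],[0,0,0],60],
    [[-13,-4,26.7],[0,0,0],60]
  ]
}}

```text
t: 7.5
ee_pos: [0.6065, -0.0047, 0.157]
eef_rot: [1.091, 1.281, -1.09]
ft_force: [-0.3, 1.1, -2.6]
opening: 0.0629
```

Run:
```python
from h import *
p=get_image("wrist");save(p,"w3.png")
p=get_image("scene");save(p,"s3.png",(270,120,450,300),3.3)
s=sense();print(s["t"],s["ee_pos"],s["eef_rot"],s["ft_force"],s["opening"])
```

```text
7.6 [ 0.60645479 -0.00444193  0.1569229 ] [ 1.08993336  1.28112581 -1.09003129] [-0.2157888  -0.47314073 -2.40326135] 0.06248651611699226
```

View pics/w3.png

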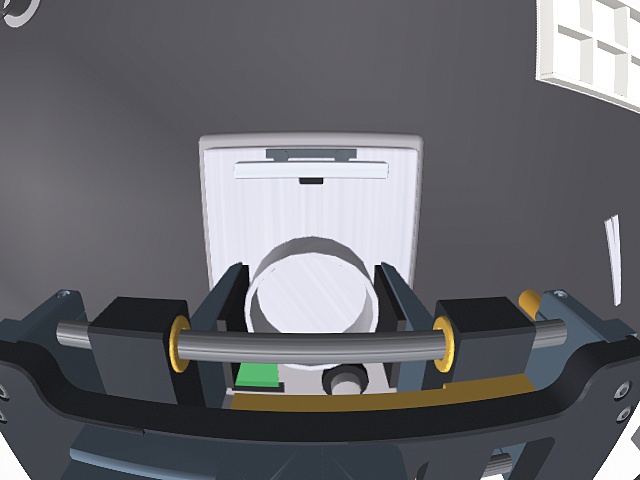

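View pics/s3.png

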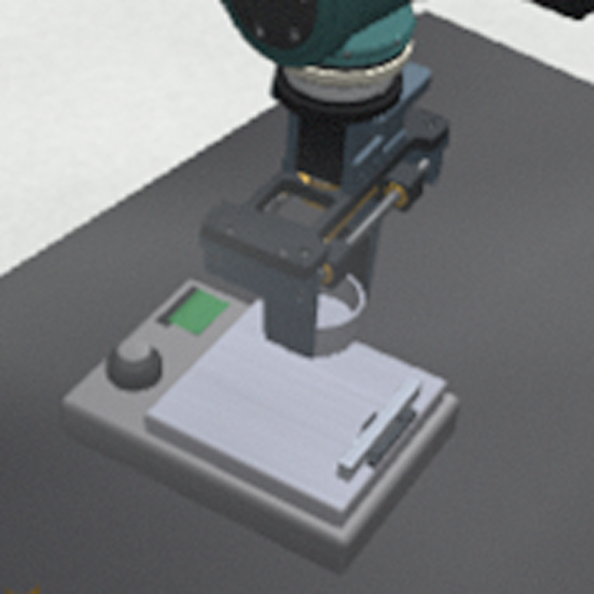

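{"api": "servo_tool", "payload": {
  "steps": [
    [[3,0,0],[0,0,0],60],
    [[5.5,0,0],[0,0,0],60],
    [[6.5,0,0],[0,0,0],60],
    [[6.8,0,0],[0,0,0],60],
    [[6.9,0,0],[0,0,0],60],
    [[6.9,0,0],[0,0,0],60],
    [[6.9,0,0],[0,0,0],60]
  ]
}}

```text
t: 8.3
ee_pos: [0.6072, -0.0054, 0.0889]
eef_rot: [1.091, 1.279, -1.09]
ft_force: [-0.2, -0.0, -2.0]
opening: 0.0625
```

{"api": "servo_tool", "payload": {
  "steps": [
    [[0.15,0,0],[0,0,0],60],
    [[0.3,0,0],[0,0,0],60],
    [[0.3,0,0],[0,0,0],60]
  ]
}}

```text
t: 8.6
ee_pos: [0.607, -0.0054, 0.0851]
eef_rot: [1.091, 1.28, -1.09]
ft_force: [0.9, -0.1, -0.2]
opening: 0.0623
```

{"api": "servo_tool", "payload": {
  "steps": [
    [[0.1,0,0],[0,0,0],60],
    [[0.1,0,0],[0,0,0],60]
  ]
}}

```text
t: 8.8
ee_pos: [0.607, -0.0054, 0.0841]
eef_rot: [1.091, 1.28, -1.09]
ft_force: [1.5, -0.9, 2.2]
opening: 0.0626
```

Run:
```python
from h import *
p=get_image("side");save(p,"d4.png",(220,200,380,320),5)
s=sense();print(s["t"],s["ee_pos"],s["eef_rot"],s["ft_force"],s["opening"])
```

```text
8.85 [ 0.60698971 -0.00543266  0.0841697 ] [ 1.09097324  1.27996822 -1.0902353 ] [ 1.3504381  -0.96741681  3.16659121] 0.06288515295811337
```

View pics/d4.png

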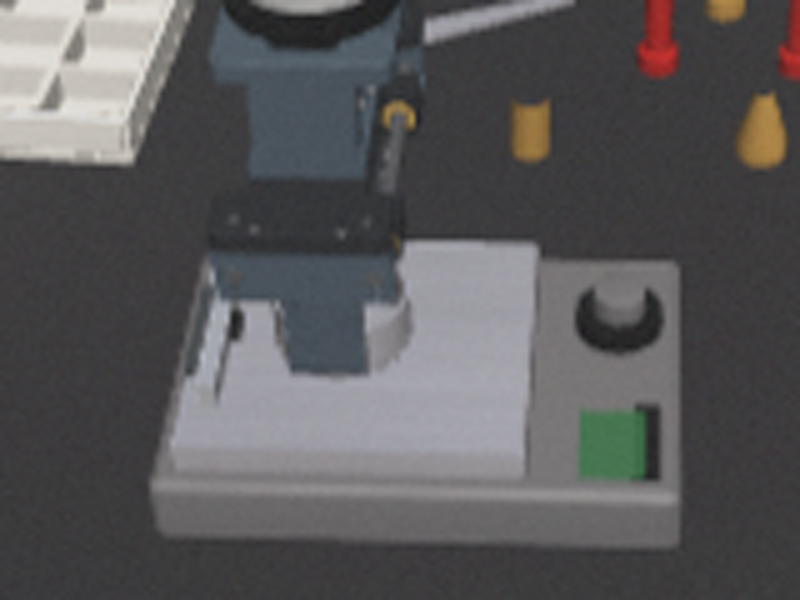

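{"api": "servo_tool", "payload": {
  "steps": [
    [[-0.1,0.1,0],[0,0,0],60],
    [[-0.1,0.4,0],[0,0,0],60],
    [[-0.1,0.7,0],[0,0,0],60],
    [[-0.1,1.0,0],[0,0,0],60],
    [[-0.1,1.2,0],[0,0,0],60],
    [[-0.1,1.2,0],[0,0,0],60]
  ]
}}

```text
t: 9.45
ee_pos: [0.6189, -0.0034, 0.0849]
eef_rot: [1.091, 1.28, -1.09]
ft_force: [1.2, 0.3, -0.6]
opening: 0.0621
```

{"api": "servo_tool", "payload": {
  "steps": [
    [[0,0.1,0],[0,0,0],60],
    [[0,0.2,0],[0,0,0],60],
    [[0,0.3,0],[0,0,0],60],
    [[0,0.3,0],[0,0,0],60]
  ]
}}

```text
t: 9.85
ee_pos: [0.6216, -0.003, 0.085]
eef_rot: [1.091, 1.28, -1.091]
ft_force: [-0.8, 0.4, 0.7]
opening: 0.0625
```

{"api": "servo_tool", "payload": {
  "steps": [
    [[0,0.1,0],[0,0,0],60],
    [[0,0.15,0],[0,0,0],60],
    [[0,0.15,0],[0,0,0],60]
  ]
}}

```text
t: 10.15
ee_pos: [0.623, -0.0028, 0.0849]
eef_rot: [1.091, 1.281, -1.091]
ft_force: [-1.9, -0.1, 1.0]
opening: 0.0624
```

{"api": "servo_tool", "payload": {
  "steps": [
    [[0,0.1,0],[0,0,0],60],
    [[0,0.1,0],[0,0,0],60]
  ]
}}

```text
t: 10.35
ee_pos: [0.624, -0.0026, 0.085]
eef_rot: [1.091, 1.28, -1.091]
ft_force: [-0.6, 0.1, 1.0]
opening: 0.0623
```

Run:
```python
from h import *
p=get_image("wrist");save(p,"w5.png",(200,130,430,310),3.3)
s=sense();print(s["t"],s["ee_pos"],s["eef_rot"],s["ft_force"],s["opening"])
```

```text
10.4 [ 0.62398045 -0.00259958  0.08494788] [ 1.09076262  1.28046969 -1.09057788] [-0.78762909  0.33581936  0.94462328] 0.062380000878126306
```

View pics/w5.png

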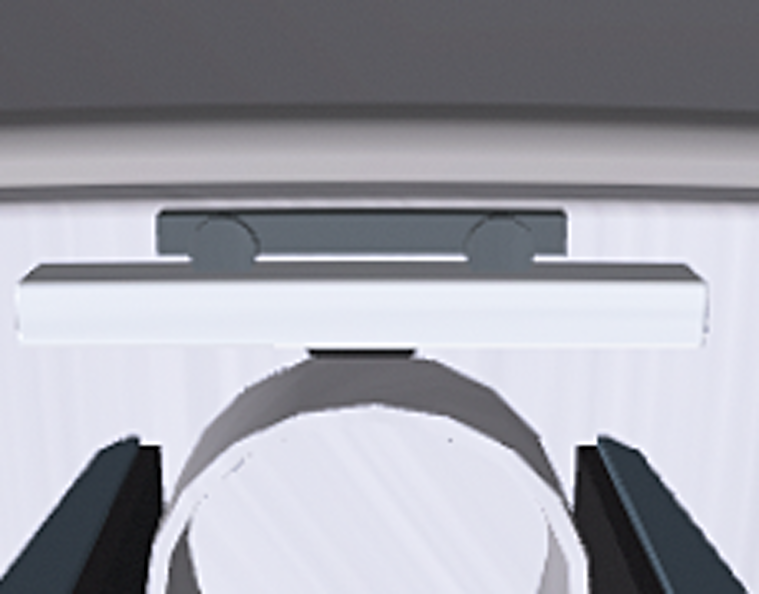

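{"api": "servo_tool", "payload": {
  "steps": [
    [[0,0.1,0],[0,0,0],60],
    [[0,0.1,0],[0,0,0],60]
  ]
}}

```text
t: 10.6
ee_pos: [0.625, -0.0024, 0.0849]
eef_rot: [1.091, 1.281, -1.091]
ft_force: [-1.9, -0.9, 1.1]
opening: 0.0626
```

{"api": "servo_tool", "payload": {
  "steps": [
    [[0,0.1,0],[0,0,0],60],
    [[0,0.1,0],[0,0,0],60]
  ]
}}

```text
t: 10.8
ee_pos: [0.626, -0.0023, 0.085]
eef_rot: [1.091, 1.28, -1.091]
ft_force: [-0.4, -0.9, 1.1]
opening: 0.0625
```

Run:
```python
from h import *
p=get_image("wrist");save(p,"w6.png",(200,130,430,310),3.3)
s=sense();print(s["t"],s["ee_pos"],s["eef_rot"],s["ft_force"],s["opening"])
```

```text
10.85 [ 0.62599444 -0.00227402  0.08493877] [ 1.09071544  1.28046604 -1.09054381] [-0.50523762  0.01327717  0.46635321] 0.06228632835780814
```

View pics/w6.png

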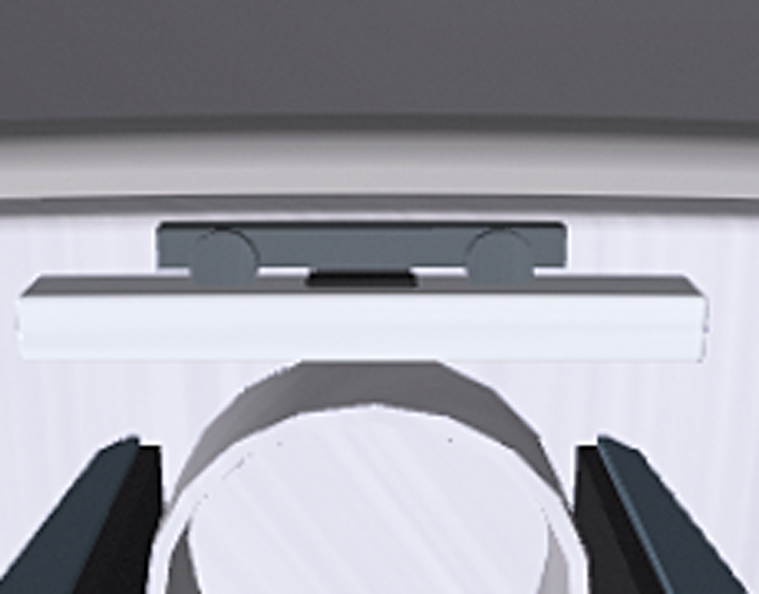

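{"api": "servo_tool", "payload": {
  "steps": [
    [[0,0.1,0],[0,0,0],60],
    [[0,0.1,0],[0,0,0],60]
  ]
}}

```text
t: 11.05
ee_pos: [0.6269, -0.0021, 0.0849]
eef_rot: [1.091, 1.281, -1.091]
ft_force: [-2.1, -0.5, 0.9]
opening: 0.0624
```

{"api": "servo_tool", "payload": {
  "steps": [
    [[0,0.05,0],[0,0,0],60],
    [[0,0.05,0],[0,0,0],60]
  ]
}}

```text
t: 11.25
ee_pos: [0.6271, -0.0021, 0.0848]
eef_rot: [1.09, 1.281, -1.091]
ft_force: [-2.9, -0.5, 1.0]
opening: 0.0622
```

Run:
```python
from h import *
p=get_image("wrist");save(p,"w7.png",(200,130,430,310),3.3)
s=sense();print(s["t"],s["ee_pos"],s["eef_rot"],s["ft_force"],s["opening"])
```

```text
11.3 [ 0.62718437 -0.00208465  0.08484432] [ 1.09046254  1.28088173 -1.09096182] [-3.75922325 -0.62386639  0.79095961] 0.06276479854014459
```

View pics/w7.png

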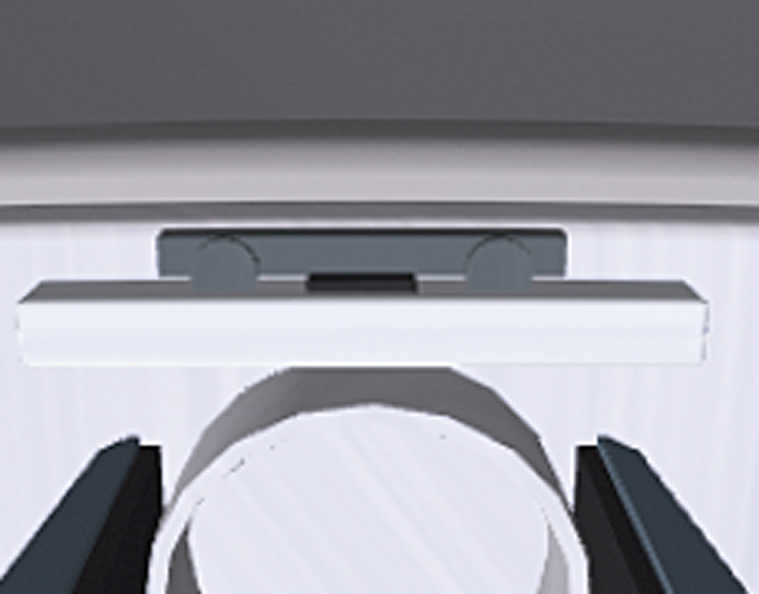

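{"api": "servo_tool", "payload": {
  "steps": [
    [[0,-0.03,0],[0,0,0],60],
    [[0,-0.03,0],[0,0,0],75],
    [[0,-0.03,0],[0,0,0],80],
    [[0,-0.03,0],[0,0,0],90],
    [[0,-0.03,0],[0,0,0],90]
  ]
}}

```text
t: 11.8
ee_pos: [0.6272, -0.0021, 0.085]
eef_rot: [1.091, 1.28, -1.09]
ft_force: [-0.4, 0.2, 0.8]
opening: 0.0816
```

{"api": "servo_tool", "payload": {
  "steps": [
    [[-2,0,0],[0,0,0],90],
    [[-5,0,0],[0,0,0],90],
    [[-7,0,0],[0,0,0],90],
    [[-7,0,0],[0,0,0],90]
  ]
}}

```text
t: 12.2
ee_pos: [0.6287, -0.0022, 0.1578]
eef_rot: [1.092, 1.277, -1.088]
ft_force: [1.4, 0.3, -0.3]
opening: 0.0819
```

Run:
```python
from h import *
p=get_image("wrist");save(p,"w8.png",(170,110,450,320),2.8)
import pickle;pickle.dump(p,open("w8.pkl","wb"))
s=sense();print(s["t"],s["ee_pos"],s["eef_rot"],s["ft_force"],s["opening"])
```

```text
12.25 [ 0.62782091 -0.00212902  0.15606671] [ 1.0916412   1.27855671 -1.08908167] [-0.4850121   0.35041625 -0.01990846] 0.082216940484467
```

View pics/w8.png

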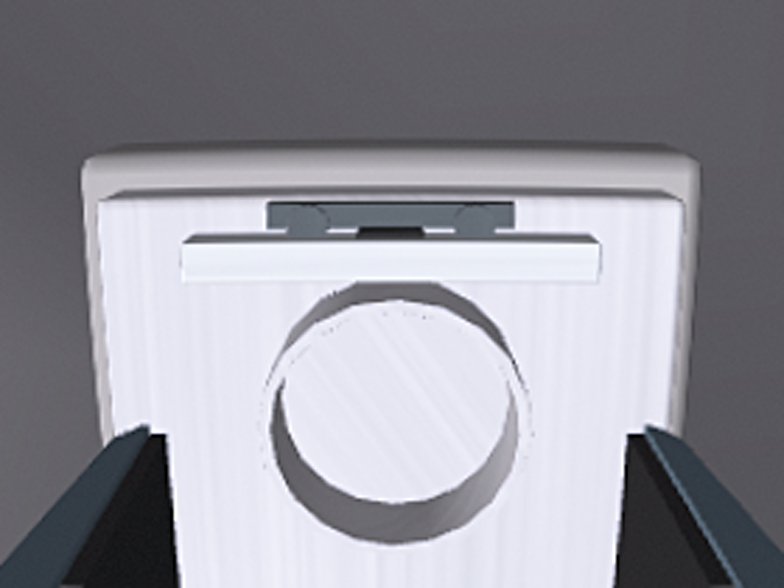

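{"api": "servo_tool", "payload": {
  "steps": [
    [[0,-5,1],[0,0,0],0],
    [[0,-10,2],[0,0,0],0],
    [[0,-14,3],[0,0,0],0],
    [[0,-15.1,3],[0,0,0],0],
    [[0,-15.1,3],[0,0,0],0],
    [[3,-15.1,3],[0,0,0],0],
    [[4.5,-15.1,3],[0,0,0],0],
    [[5.5,-15.1,3],[0,0,0],0],
    [[6,-15.1,3],[0,0,0],0],
    [[6,-15.1,3],[0,0,0],0],
    [[6,-15.1,3],[0,0,0],0],
    [[6,-15.1,3],[0,0,0],0]
  ]
}}

```text
t: 13.45
ee_pos: [0.4833, -0.0558, 0.0955]
eef_rot: [1.091, 1.28, -1.09]
ft_force: [1.1, 0.4, 0.7]
opening: 0.0004
```

Run:
```python
from h import *
p=get_image("side");save(p,"d9.png",(220,180,380,300),5)
p=get_image("scene");save(p,"s9.png",(270,150,430,270),5)
s=sense();print(s["t"],s["ee_pos"],s["eef_rot"],s["ft_force"],s["opening"])
```

```text
13.55 [ 0.48313243 -0.05579618  0.09546743] [ 1.09102281  1.2796802  -1.09015233] [ 0.95299972 -0.07980411  0.19597008] 0.000344896290864465
```

View pics/d9.png

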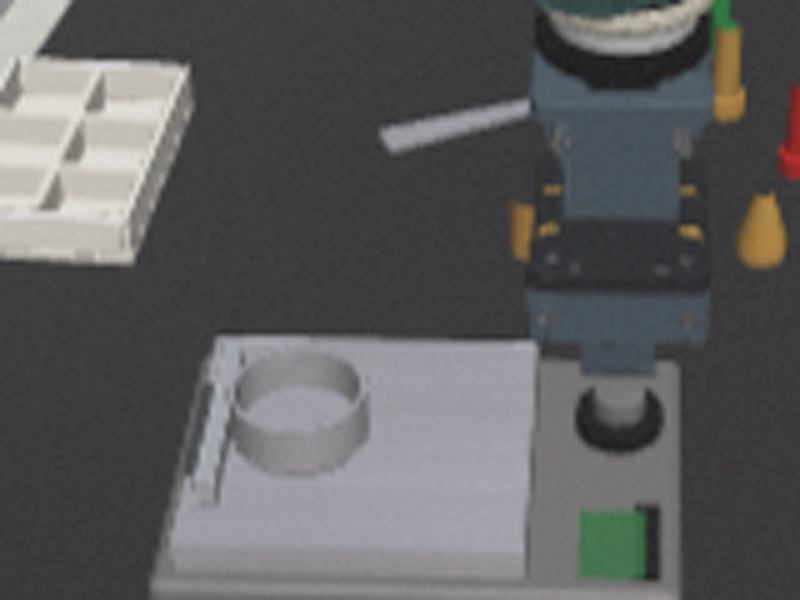

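View pics/s9.png

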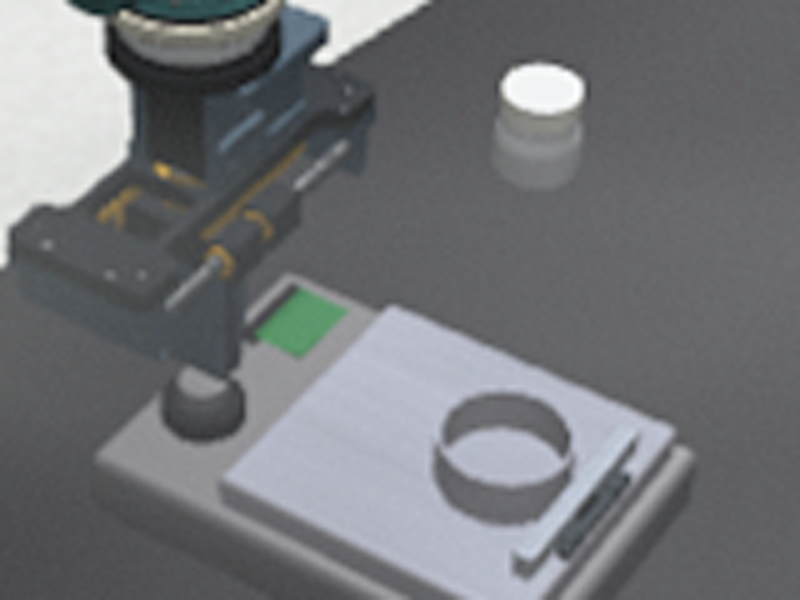

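The closed fingertips sit squarely above the key: fingertip at (620,370) and key at (622,400) in the side crop. The bowl is seated at the stop.

{"api": "servo_tool", "payload": {
  "steps": [
    [[0.4,0,0],[0,0,0],0],
    [[0.8,0,0],[0,0,0],0],
    [[1.0,0,0],[0,0,0],0],
    [[1.2,0,0],[0,0,0],0],
    [[1.2,0,0],[0,0,0],0]
  ]
}}

```text
t: 14.05
ee_pos: [0.4826, -0.0557, 0.0827]
eef_rot: [1.091, 1.281, -1.091]
ft_force: [-0.7, -0.2, 1.9]
opening: 0.001
```

{"api": "servo_tool", "payload": {
  "steps": [
    [[0.15,0,0],[0,0,0],0],
    [[0.25,0,0],[0,0,0],0],
    [[0.25,0,0],[0,0,0],0]
  ]
}}

```text
t: 14.35
ee_pos: [0.4827, -0.0557, 0.0804]
eef_rot: [1.091, 1.281, -1.091]
ft_force: [-1.4, -0.1, 3.1]
opening: 0.0006
```

{"api": "servo_tool", "payload": {
  "steps": [
    [[0.15,0,0],[0,0,0],0],
    [[0.25,0,0],[0,0,0],0],
    [[0.25,0,0],[0,0,0],0]
  ]
}}

```text
t: 14.65
ee_pos: [0.4828, -0.0558, 0.0779]
eef_rot: [1.091, 1.281, -1.091]
ft_force: [-2.1, 0.3, 4.9]
opening: 0.0004
```

{"api": "servo_tool", "payload": {
  "steps": [
    [[0.1,0,0],[0,0,0],0],
    [[0.15,0,0],[0,0,0],0],
    [[0.15,0,0],[0,0,0],0]
  ]
}}

```text
t: 14.95
ee_pos: [0.4828, -0.0558, 0.0764]
eef_rot: [1.091, 1.281, -1.091]
ft_force: [-2.1, 0.7, 5.7]
opening: 0.0006
```

{"api": "servo_tool", "payload": {
  "steps": [
    [[0.05,0,0],[0,0,0],0],
    [[0.1,0,0],[0,0,0],0],
    [[0.1,0,0],[0,0,0],0]
  ]
}}

```text
t: 15.25
ee_pos: [0.4827, -0.0558, 0.0755]
eef_rot: [1.091, 1.281, -1.091]
ft_force: [-2.9, 0.5, 7.1]
opening: 0.0006
```

Run:
```python
from h import *
p=get_image("side");save(p,"d10.png",(300,220,380,280),9)
s=sense();print(s["t"],s["ee_pos"],s["eef_rot"],s["ft_force"],s["opening"])
```

```text
15.3 [ 0.48275087 -0.05574859  0.07550387] [ 1.09063048  1.28063694 -1.09071126] [-3.32752631  0.47175016  6.54492667] 0.0005671514256052958
```

View pics/d10.png

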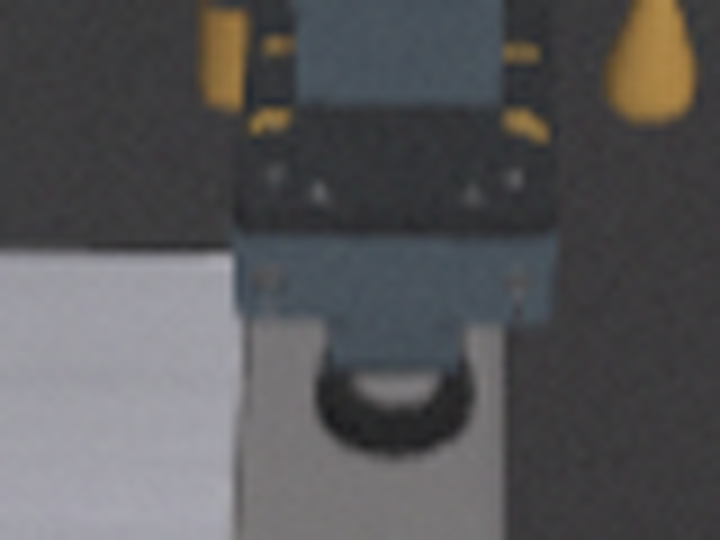

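{"api": "servo_tool", "payload": {
  "steps": [
    [[0.03,0,0],[0,0,0],0],
    [[0.03,0,0],[0,0,0],0],
    [[0.03,0,0],[0,0,0],0],
    [[0.03,0,0],[0,0,0],0],
    [[0.03,0,0],[0,0,0],0],
    [[0.03,0,0],[0,0,0],0],
    [[0.03,0,0],[0,0,0],0],
    [[0.03,0,0],[0,0,0],0],
    [[0.03,0,0],[0,0,0],0],
    [[0.03,0,0],[0,0,0],0],
    [[0.03,0,0],[0,0,0],0],
    [[0.03,0,0],[0,0,0],0],
    [[0.03,0,0],[0,0,0],0],
    [[0.03,0,0],[0,0,0],0],
    [[0.03,0,0],[0,0,0],0],
    [[0.03,0,0],[0,0,0],0]
  ]
}}

```text
t: 16.9
ee_pos: [0.4828, -0.0557, 0.0753]
eef_rot: [1.091, 1.281, -1.091]
ft_force: [-4.0, 0.7, 7.2]
opening: 0.0005
```

Run:
```python
from h import *
import pickle
np.set_printoptions(precision=4,suppress=True)
s=sense();print(s["t"],s["ee_pos"],s["ft_force"])
# bowl from w8: rim outer at z=.0535+.028
p=pickle.load(open("w8.pkl","rb"))
f=lambda cx,cy:(170+cx/2.8,110+cy/2.8)
for z in (.0815,):
    L,Rr,Bm=[onz(p,*f(*c),z,True) for c in [(262,422),(530,422),(395,545)]]
    T=onz(p,*f(395,302),z,True)
    print(L,Rr,Bm,T,(L+Rr)/2,(T+Bm)/2)
x=[.567,-.0114,.1588];c,s_=np.cos(x[2]),np.sin(x[2])
b=(L+Rr+T+Bm)/4;d=b[:2]-x[:2];print("scale frame",c*d[0]+s_*d[1],-s_*d[0]+c*d[1])
# post neighbours from side/scene views
ps=pickle.load(open("ps.pkl","rb"))
for nm,a,bb in [("brass",(194,326),(365.3,200.5)),("redR",(227.5,316),(351.8,213.5)),("red2",(200.5,298),(380,214)),("redL",(176,309.5),(387.3,204)),("green",(166.8,352),(363.5,188))]:
    print(nm,onz(ps["scene"],*a,.012),onz(ps["side"],*bb,.012))
```

```text
16.9 [ 0.4828 -0.0557  0.0753] [-4.0243  0.6571  7.1668]
[0.621  0.0275 0.0815] [ 0.631  -0.0349  0.0815] [ 0.5941 -0.0085  0.0815] [0.6547 0.0012 0.0815] [ 0.626  -0.0037  0.0815] [ 0.6244 -0.0037  0.0815]
scale frame 0.05869096908235416 -0.0015839416163248802
brass [ 0.4845 -0.4011  0.012 ] [ 0.4749 -0.3889  0.012 ]
redR [ 0.5148 -0.3367  0.012 ] [ 0.5033 -0.3146  0.012 ]
red2 [ 0.4334 -0.3483  0.012 ] [ 0.4243 -0.327   0.012 ]
redL [ 0.421  -0.4034  0.012 ] [ 0.4093 -0.3821  0.012 ]
green [ 0.4969 -0.4749  0.012 ] [ 0.49   -0.4576  0.012 ]
```

{"api": "servo_tool", "payload": {
  "steps": [
    [[-1,0,0],[0,0,0],0],
    [[-4,0,0],[0,0,0],0],
    [[-8,0,0],[0,0,0],20],
    [[-12,0,0],[0,0,0],40],
    [[-12,-1,5],[0,0,0],44],
    [[-12,-2,10],[0,0,0],44],
    [[-12,-3,15],[0,0,0],44],
    [[-12,-4,20],[0,0,0],44],
    [[-12,-5,25],[0,0,0],44],
    [[-12,-5.9,30],[0,0,0],44],
    [[-12,-5.9,33],[0,0,0],44],
    [[-12,-5.9,33.5],[0,0,0],44],
    [[-12,-5.9,33.5],[0,0,0],44],
    [[-12,-5.9,33.5],[0,0,0],44]
  ]
}}

```text
t: 18.3
ee_pos: [0.4776, -0.3948, 0.1951]
eef_rot: [1.091, 1.281, -1.09]
ft_force: [0.6, 0.8, -0.1]
opening: 0.0401
```

Run:
```python
from h import *
import pickle
p=get_image("wrist");save(p,"w11.png");pickle.dump(p,open("w11.pkl","wb"))
s=sense();print(s["t"],s["ee_pos"],s["eef_rot"],s["ft_force"],s["opening"])
```

```text
18.35 [ 0.47771412 -0.39457376  0.19516767] [ 1.09019844  1.28142893 -1.08999122] [-0.35813405 -0.08677455  0.25258468] 0.039951651939534774
```

View pics/w11.png

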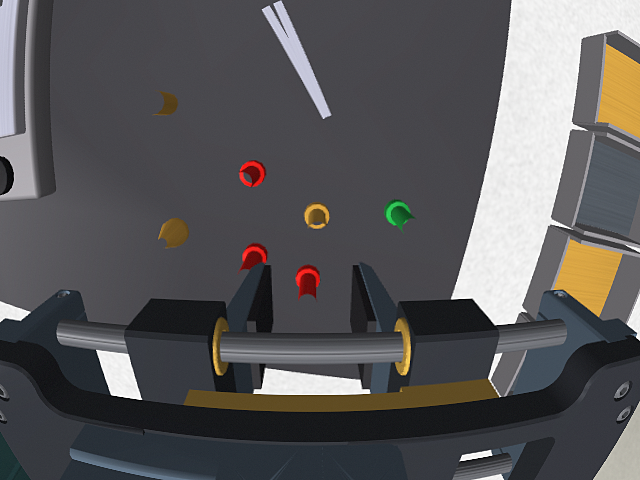

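Run:
```python
from h import *
import pickle
np.set_printoptions(precision=4,suppress=True)
p=pickle.load(open("w11.pkl","rb"))
save(p,"w11c.png",(220,130,430,310),3.5)
print("tcp proj",proj(p,[.4777,-.3946,.1952],True),proj(p,[.4777,-.3946,.012],True))
for d in place_of(p,"post"): print(round(d["conf"],2),np.array(d["xy"])*[640,480],onz(p,*(np.array(d["xy"])*[640,480]),0,True))
```

```text
tcp proj [309.2075 312.5054] [310.0611 216.4273]
0.87 [395.712 208.8  ] [ 0.4959 -0.4761  0.    ]
0.8 [305.472 273.6  ] [ 0.4153 -0.3999  0.    ]
0.8 [254.208 172.992] [ 0.5083 -0.3363  0.    ]
0.74 [257.088 250.608] [ 0.4319 -0.3485  0.    ]
0.73 [314.816 216.72 ] [ 0.4752 -0.3996  0.    ]
0.48 [175.424 231.504] [ 0.4383 -0.262   0.    ]
```

View pics/w11c.png

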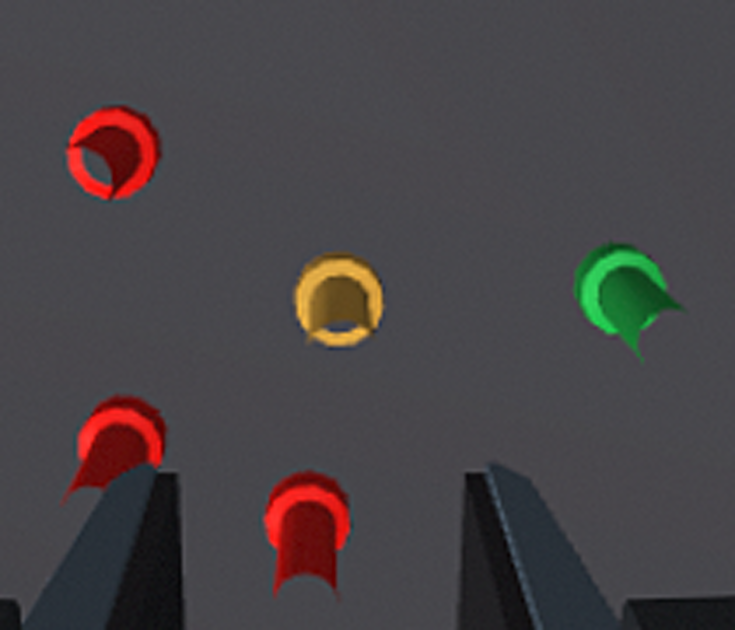

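The brass post's foot ring is at (317,216) in the wrist view, with red posts at (253,174), (255,258) and (308,283) and green at (399,213). All three cameras agree on about (0.479, -0.400), which is 6 mm to the tool's +z side.

{"api": "servo_tool", "payload": {
  "newtons": 15,
  "steps": [
    [[0,0.05,0.6],[0,0,0],44],
    [[4,0.05,0.6],[0,0,0],44],
    [[8,0.05,0.6],[0,0,0],44],
    [[8,0.05,0.6],[0,0,0],44],
    [[11,0.05,0.6],[0,0,0],44],
    [[13.5,0.05,0.6],[0,0,0],44],
    [[14.9,0.05,0.6],[0,0,0],44],
    [[14.9,0.05,0.6],[0,0,0],44],
    [[14.9,0.05,0.6],[0,0,0],10],
    [[14.9,0.05,0.6],[0,0,0],10],
    [[14.9,0.05,0.6],[0,0,0],10],
    [[14.9,0.05,0.6],[0,0,0],10],
    [[14.9,0.05,0.6],[0,0,0],10],
    [[14.9,0.05,0.6],[0,0,0],10]
  ]
}}

```text
t: 19.8
ee_pos: [0.4798, -0.4022, 0.0472]
eef_rot: [1.091, 1.279, -1.091]
ft_force: [-1.5, 0.8, 8.4]
opening: 0.0155
```

Run:
```python
from h import *
p=get_image("side");save(p,"d12.png",(300,140,420,240),6)
s=sense();print(s["t"],s["ee_pos"],s["eef_rot"],s["ft_force"],s["opening"])
```

```text
19.85 [ 0.47979378 -0.40216097  0.04714988] [ 1.09045219  1.27918862 -1.09046528] [-1.65903004  0.55163002  7.70940788] 0.015325388470171739
```

View pics/d12.png

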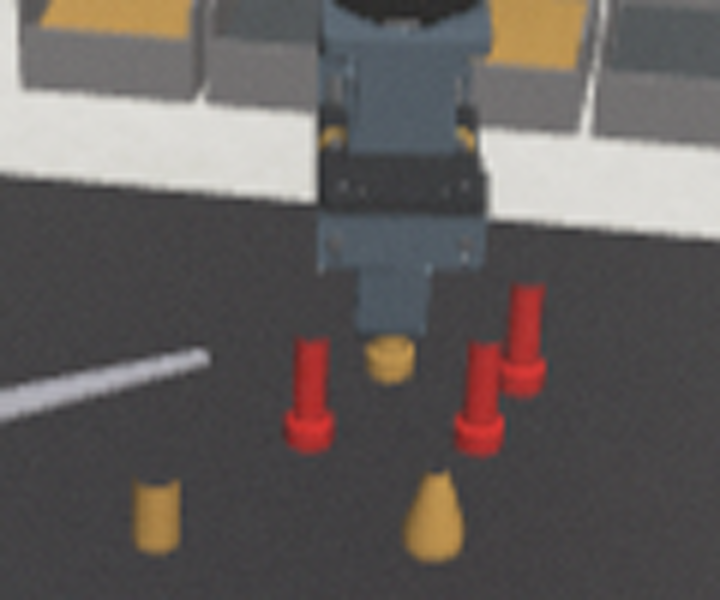

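{"api": "servo_tool", "payload": {
  "steps": [
    [[-2,0,0],[0,0,0],10],
    [[-6,0,0],[0,0,0],10],
    [[-10,0,0],[0,0,0],10],
    [[-13,1,-2],[0,0,0],10],
    [[-13,3,-5.5],[0,0,0],10],
    [[-13,5,-9],[0,0,0],10],
    [[-13,7,-12.5],[0,0,0],10],
    [[-13,9,-16],[0,0,0],10],
    [[-13,11,-19.5],[0,0,0],10],
    [[-13,13,-23],[0,0,0],10],
    [[-13,15,-26.5],[0,0,0],10],
    [[-13,17,-30],[0,0,0],10],
    [[-13,19,-33.5],[0,0,0],10],
    [[-13,20.2,-36],[0,0,0],10],
    [[-13,20.7,-37.1],[0,0,0],10],
    [[-13,20.7,-37.1],[0,0,0],10],
    [[-13,20.7,-37.1],[0,0,0],10],
    [[-13,20.7,-37.1],[0,0,0],10]
  ]
}}

```text
t: 21.65
ee_pos: [0.6243, -0.0037, 0.1762]
eef_rot: [1.091, 1.28, -1.092]
ft_force: [0.3, 0.0, -1.0]
opening: 0.0157
```

Run:
```python
from h import *
import pickle
p=get_image("wrist");save(p,"w13.png");pickle.dump(p,open("w13.pkl","wb"))
p=get_image("side");save(p,"d13.png",(220,160,380,300),4)
s=sense();print(s["t"],s["ee_pos"],s["eef_rot"],s["ft_force"],s["opening"])
```

```text
21.75 [ 0.62436334 -0.00358595  0.17616009] [ 1.09152703  1.28004392 -1.0916742 ] [ 6.91694204e-01 -2.19762338e-05 -8.64362749e-01] 0.015492992594154573
```

View pics/w13.png

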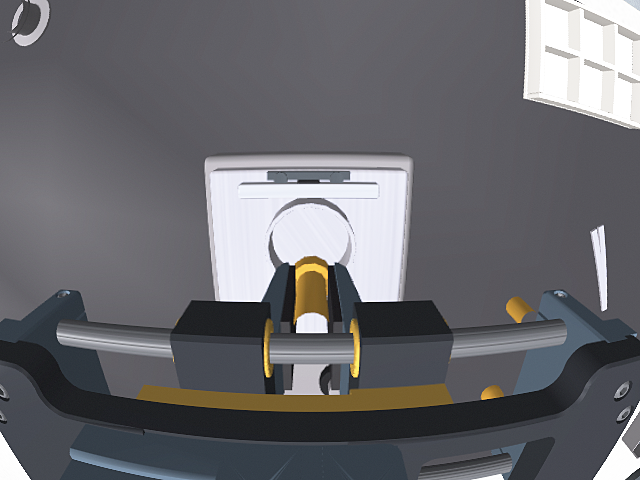

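View pics/d13.png

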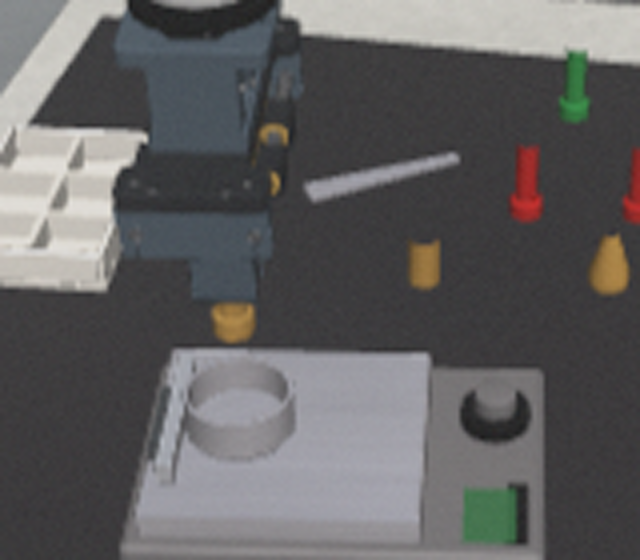

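The post hangs upright in the grip above the bowl, with its foot at (312,262) in the wrist view and the bowl's rim centred at about (311,240). It lines up.

{"api": "servo_tool", "payload": {
  "steps": [
    [[3,0.1,0],[0,0,0],10],
    [[5,0.1,0],[0,0,0],10],
    [[6,0.1,0],[0,0,0],10],
    [[6.2,0.1,0],[0,0,0],10],
    [[6.2,0.1,0],[0,0,0],10],
    [[6.2,0.1,0],[0,0,0],10]
  ]
}}

```text
t: 22.35
ee_pos: [0.6262, -0.0025, 0.1151]
eef_rot: [1.091, 1.279, -1.09]
ft_force: [-0.5, 0.6, 0.1]
opening: 0.0155
```

{"api": "servo_tool", "payload": {
  "steps": [
    [[0.15,0,0],[0,0,0],10],
    [[0.3,0,0],[0,0,0],10],
    [[0.3,0,0],[0,0,0],10]
  ]
}}

```text
t: 22.65
ee_pos: [0.6256, -0.0023, 0.1112]
eef_rot: [1.091, 1.28, -1.091]
ft_force: [0.0, 0.4, -0.4]
opening: 0.0157
```

Run:
```python
from h import *
p=get_image("side");save(p,"d14.png",(220,180,360,300),5)
s=sense();print(s["t"],s["ee_pos"],s["eef_rot"],s["ft_force"],s["opening"])
```

```text
22.7 [ 0.62556047 -0.00230624  0.11120288] [ 1.0906563   1.28054227 -1.09059941] [ 0.04132478  0.04845081 -0.66708955] 0.016015681874053174
```

View pics/d14.png

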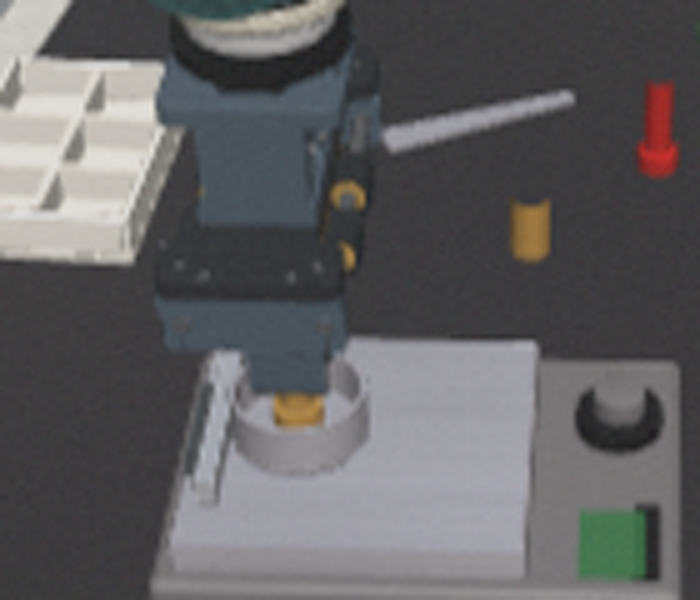

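Foot is inside the wall, not yet touching; continue in millimetres.

{"api": "servo_tool", "payload": {
  "steps": [
    [[0.1,0,0],[0,0,0],10],
    [[0.2,0,0],[0,0,0],10],
    [[0.2,0,0],[0,0,0],10]
  ]
}}

```text
t: 23.0
ee_pos: [0.6255, -0.0023, 0.109]
eef_rot: [1.091, 1.281, -1.091]
ft_force: [0.3, 0.2, -1.0]
opening: 0.0156
```

{"api": "servo_tool", "payload": {
  "steps": [
    [[0.1,0,0],[0,0,0],10],
    [[0.15,0,0],[0,0,0],10],
    [[0.15,0,0],[0,0,0],10]
  ]
}}

```text
t: 23.3
ee_pos: [0.6257, -0.0024, 0.1076]
eef_rot: [1.091, 1.28, -1.091]
ft_force: [-0.5, 0.2, 1.0]
opening: 0.0158
```

{"api": "servo_tool", "payload": {
  "steps": [
    [[0.05,0,0],[0,0,0],10],
    [[0.05,0,0],[0,0,0],10]
  ]
}}

```text
t: 23.5
ee_pos: [0.6257, -0.0023, 0.1072]
eef_rot: [1.091, 1.28, -1.091]
ft_force: [0.6, -0.9, 1.1]
opening: 0.0158
```

{"api": "servo_tool", "payload": {
  "steps": [
    [[0,0,0],[0,0,0],20],
    [[0,0,0],[0,0,0],24],
    [[0,0,0],[0,0,0],30],
    [[0,0,0],[0,0,0],40],
    [[0,0,0],[0,0,0],44],
    [[0,0,0],[0,0,0],44]
  ]
}}

```text
t: 24.1
ee_pos: [0.6256, -0.0023, 0.1071]
eef_rot: [1.091, 1.281, -1.091]
ft_force: [-0.0, -0.2, -0.0]
opening: 0.0399
```

Run:
```python
from h import *
p=get_image("side");save(p,"d15.png",(220,180,360,300),5)
p=get_image("wrist");save(p,"w15.png",(200,130,430,400),2.2)
s=sense();print(s["t"],s["ee_pos"],s["eef_rot"],s["ft_force"],s["opening"])
```

```text
24.2 [ 0.62557285 -0.00234113  0.10713288] [ 1.09064439  1.280573   -1.09066623] [0.10051491 0.47294562 0.51466885] 0.04011189951004085
```

View pics/d15.png

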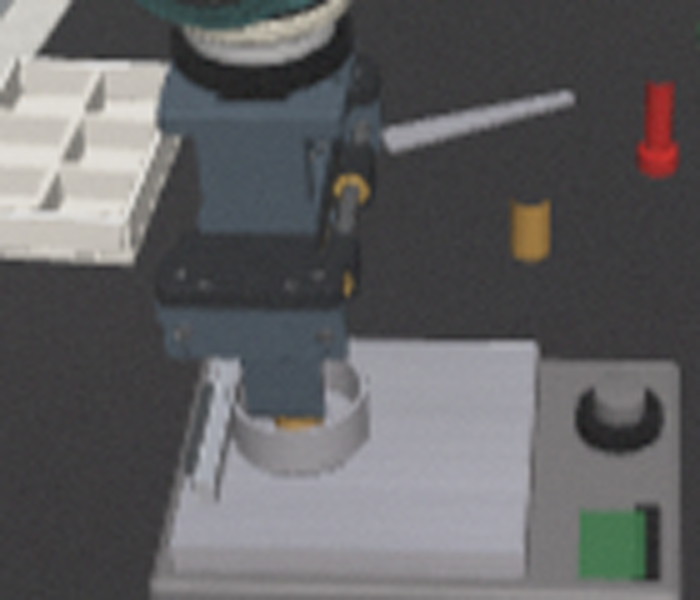

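View pics/w15.png

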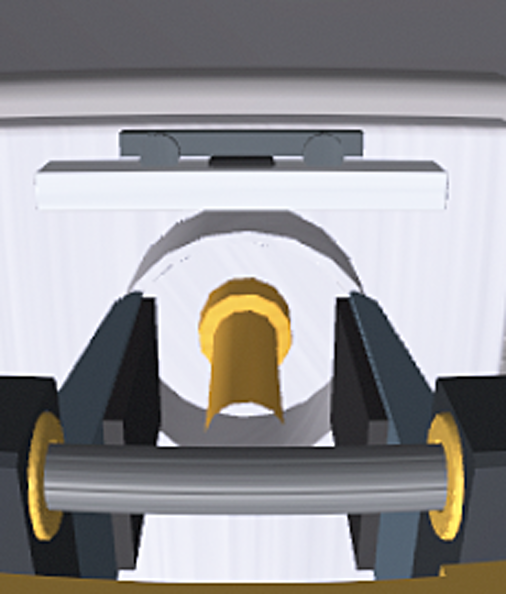

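Released. The post stands in the bowl and the feeler's tail still shows behind the stop. Retreating straight up.

{"api": "servo_tool", "payload": {
  "steps": [
    [[-1,0,0],[0,0,0],44],
    [[-4,0,0],[0,0,0],44],
    [[-8,0,0],[0,0,0],44],
    [[-12,0,0],[0,0,0],44],
    [[-14,0,0],[0,0,0],44],
    [[-14,-5,0],[0,0,0],44],
    [[-14,-8,0],[0,0,0],44],
    [[-14,-8,0],[0,0,0],44],
    [[-14,-8,0],[0,0,0],44],
    [[-14,-8,0],[0,0,0],44]
  ]
}}

```text
t: 25.2
ee_pos: [0.5475, -0.015, 0.2477]
eef_rot: [1.091, 1.28, -1.09]
ft_force: [0.7, -0.4, -0.3]
opening: 0.04
```

Run:
```python
from h import *
p=get_image("side");save(p,"d16.png")
p=get_image("scene");save(p,"s16.png",(130,140,450,380),2.4)
p=get_image("wrist");save(p,"w16.png",(170,60,450,300),2.8)
s=sense();print(s["t"],s["ee_pos"],s["ft_force"],s["opening"])
```

```text
25.35 [ 0.54724769 -0.01497928  0.24712111] [-0.18281941 -0.95030924 -0.10942765] 0.039904842908336534
```

View pics/d16.png

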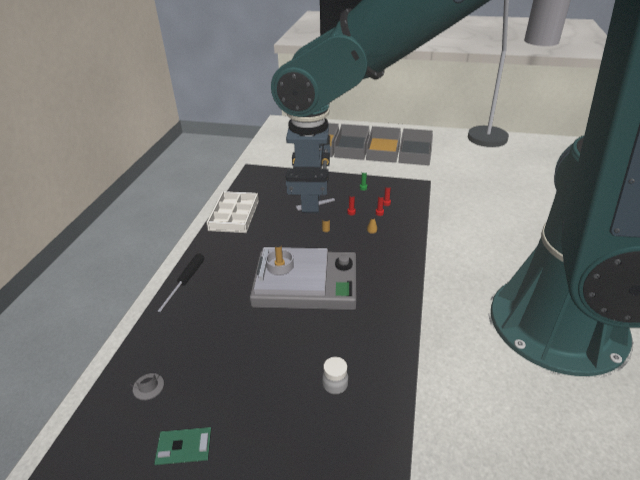

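View pics/s16.png

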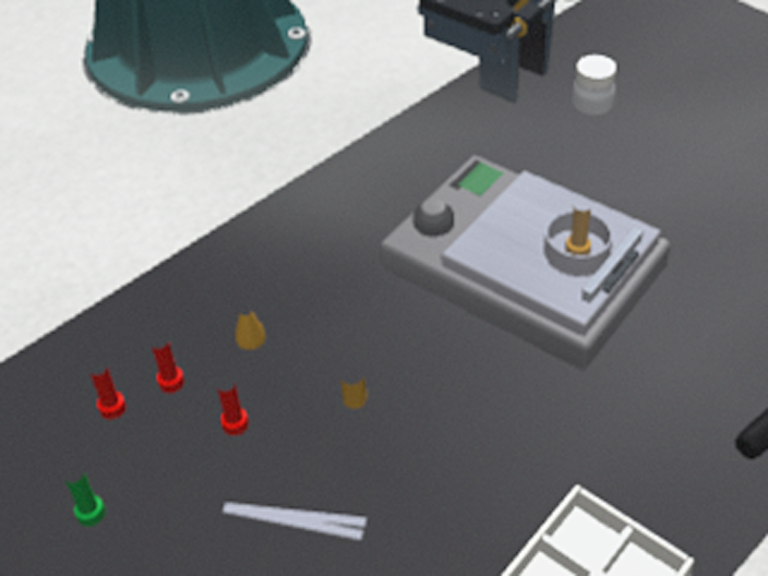

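View pics/w16.png

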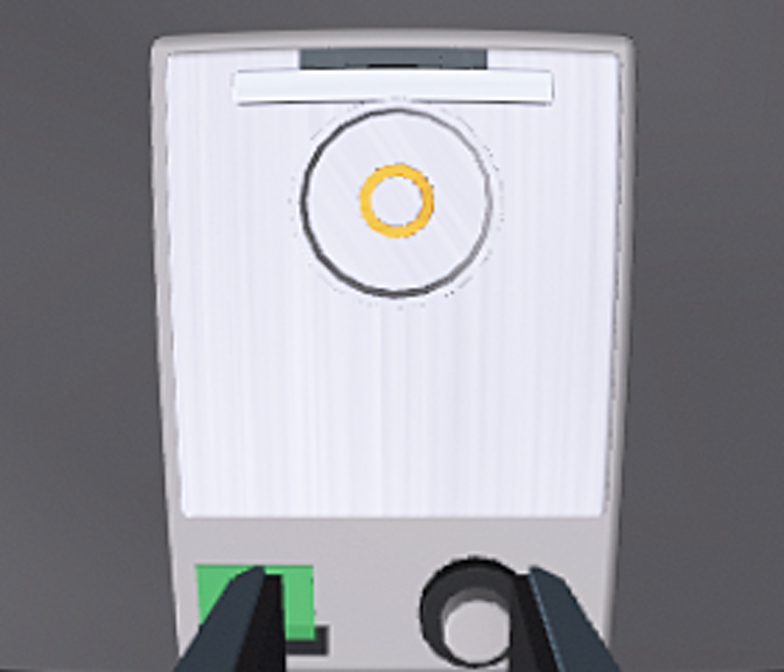

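The post is upright and centred in the bowl, and the bowl is up against the stop with the feeler hidden. The bystanders are where they were and the arm is clear, so I'm handing in.

```bash
python3 -c "
from bench import sign_off,sense
print(sense()['t'],sign_off())"
```

```text
the job is handed in; nothing more can be done
25.35 None
```

The job is done and handed in at 25.35 s, well inside the 72 s limit; sign-off gives no verdict.

- **Bowl:** I set it on the platform with about 3–5 N of load. I slid it in 1 mm steps until the stop gave about 3–4 N of resistance and the feeler came out behind the bar. I backed off 0.3 mm and let go.
- **Tare:** I pressed the key to about 7 N over roughly 8–9 mm of travel and held it for about 1.6 s.
- **Post:** I gripped the brass wide-footed post by its shaft and lowered it until I felt about 2 N of contact in the bowl. Then I released it and moved the arm clear.

**Last checks:** The pictures show the post upright and centred in the bowl, and the bowl against the stop within about 2 mm of the scale's middle line. The tare key is back up, and the coloured posts, cone, cylinder, jar and tweezers look unmoved.

**Disagreements and odd readings:**
- Platform height was 54.6 mm above the table by vision but about 56.5 mm by touch; I went by touch.
- The wrist force read 8–10 N upward while the fingers closed on the bowl and on the post at the table. I did not find the cause; it was gone when I released them.
- The feeler and tare key travel were judged only from pictures, position and force, because the state does not report those joints.

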